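Hold a ceramic tube vase in the V-cradle

TASK

Take the blue ceramic tube vase off its low wooden rack and lay it in the orange V-cradle so that it touches both sloping sides along its length, its closed bottom close up to the aluminium end stop and its beaded mouth at the open end. Then press it down gently but firmly into the V, so that both sides bear (about 10 N in all, well under 25 N) so that a band can be fixed to it, and finish while still holding it pressed there: do not drop it, do not let go at the end, and leave the things standing round about where they are.

Things in the scene. Friction and masses are not known exactly. Their poses are not given: they have to be found in the camera images.
- tube_center (a point): Centre of the loose blue ceramic tube vase, on its axis half-way along: a lying cylinder 40 mm in diameter, 150 mm long, 0.11 to 0.22 kg, white ring near the mouth; the last 8 mm at the mouth are a bead 46 mm in diameter. Grip it across the barrel at the middle. x axis: along the tube towards its closed bottom; z up as it lies at the start.
- tube_bottom (a point): Centre of the tube's closed bottom face, 75 mm from its centre along its +x.
- tube: The blue tube vase itself; its origin lies 20 mm below its centre (on the barrel's underside as it lies at the start), same axes as tube_center.
- rack: Fixed low wooden rack on which the tube lies at the start; origin at its underside centre, x along the tube. Base 130 x 70 mm, 8 mm thick; two notched rests, 16 mm long, 42 mm wide, at x = -44 and +44 mm, tops 37 mm above the table, a 72 mm gap between them for fingers. The tube's axis lies 50 mm above the table.
- cradle_seat (a point): Where the tube's centre lies when fully seated in the V with 5 mm between its bottom and the end stop; 70 mm above the table. x axis: along the V towards the stop, z up. Fixed cradle, all rigid: a tube held 0.5 mm off to one side loads that side alone (felt as a sideways force on the tool). Stop: inner face 80 mm from here along +x, 46 mm wide, top 76 mm above the table.
- cradle: The fixed V-cradle; origin at its underside centre, axes as cradle_seat. Dark steel base 190 x 84 mm, 14 mm thick; two orange V-saddles of slick plastic with 45 degree sides, each 22 mm long, from 32 to 54 mm either side of the middle along x, 68 mm wide, tops 68 mm above the table; between them a 64 mm gap for the fingers, open down to the base.
- jaw_left: The sloping sides of both orange saddles on the +y side of the V (cradle_seat frame); origin at the underside centre of the cradle.
- jaw_right: The sloping sides of both orange saddles on the -y side of the V; origin at the underside centre of the cradle.
- red_spool: Bystander, loose: flat reel of red ribbon, 85 mm across, 22 mm high, lying flat; origin at its underside centre.
- small_pot: Bystander, loose: small terracotta pot, 75 mm across, 70 mm high; origin at its underside centre.
- tape_roll: Bystander, loose: tan roll of adhesive tape, 100 mm across, 25 mm high, lying flat; origin at its underside centre.
- pillar_candle: Bystander, loose: cream pillar candle, 61 mm across, 131 mm high, standing; origin at its underside centre.
Not all that is in view belongs to the job. What is shaped like the rack but pink or yellow is not meant.

How it is judged:
On the way, in this order (a step that is already met when the one before it is completed fails the run):
1. the tube is lifted clear of its rack in the gripper (height (world z) of tube_center above 0.08 m and contact force between the fingers and tube above 1 N and contact force between tube and rack below 0.01 N), for 0.1 s.
2. the tube lies in the V touching both sides (y of tube_center in the frame of cradle_seat between -0.004 and 0.004 m and z of tube_center in the frame of cradle_seat between -0.005 and 0.004 m and x of tube_bottom in the frame of cradle_seat between 0.062 and 0.083 m and angle between the x axis of tube_center and the x axis of cradle_seat, either way round below 0.06 rad and contact force between tube and jaw_left above 0.3 N and contact force between tube and jaw_right above 0.3 N), for 0.1 s.
At the end, for the whole second after the job is handed in: The gripper still holds the tube at rest, seated in the V (centre within 4 mm of the seat sideways and in height, axis within 0.06 rad), bottom towards the end stop and at most 18 mm from it, pressed with 3 to 40 N on each sloping side (its weight alone gives 1.6 N at most) (y of tube_center in the frame of cradle_seat between -0.004 and 0.004 m and z of tube_center in the frame of cradle_seat between -0.005 and 0.004 m and x of tube_bottom in the frame of cradle_seat between 0.062 and 0.083 m and angle between the x axis of tube_center and the x axis of cradle_seat, either way round below 0.06 rad and contact force between tube and jaw_left between 3 and 40 N and contact force between tube and jaw_right between 3 and 40 N and contact force between the fingers and tube above 3 N and linear speed of tube below 0.02 m/s); the arm keeps its last pose, push and grip.
It fails at once if the tube is let go in the air above the V (height (world z) of tube_center above 0.085 m and contact force between the fingers and tube below 0.02 N).
It fails at once if the tube is pressed or knocked too hard against the cradle (over 45 N on a side) (contact force between tube and jaw_left above 45 N or contact force between tube and jaw_right above 45 N).
It fails at once if a bystander is moved more than 25 mm (distance of any of red_spool, small_pot, tape_roll, pillar_candle from where it was at the start of the episode above 0.025 m).
It also fails if it takes over 43 s, if anything falls off the work surface, if the arm or the gripper's body presses on something with over 40 N, if the wrist force passes 120 N, or if a joint passes its speed limit or range.

ROBOT

A 7-joint arm with a two-finger parallel gripper is mounted at the origin on a cart in front of the work surface, level with it; the furniture and walls round the work are solid. World frame = base frame: x ahead of the robot, y to its left, z up, the work surface at z = 0. Lengths are in m, angles in rad, forces in N, time in s.
With the tool pointing down it reaches from about 0.425 to 1.025 m from the base axis. Payload 3.6 kg.
Tool frame: the origin (TCP) lies at the very end of the fingers, on their centre line; the grasp point (between the pads) lies 19 mm behind it (manip.hold_point_z is the distance from the TCP to the grasp point, in m); z points along the fingers, y is the line along which they close (so a half turn about z gives the same grasp; the last joint's range is limited). The gripper opens to 85 mm and grips with 20 to 120 N. Pads are 22 mm wide; open, the fingers measure 114 mm over their backs; the gripper's body (76 mm by 85 mm) begins 54 mm behind the grasp point. The pads swing forward as they close: fully open they stand 13 mm farther back than shut.
Start: joints at [-1.337, 0.591, 0.048, 1.609, -0.033, 0.943, -0.034], TCP at [0.233, 0.687, 0.231] pointing down, gripper open.
Joint ranges: [-2.69, 2.69], [-0.47, 2.24], [-1.27, 1.36], [0.19, 2.51], [-1.53, 4.68], [0.08, 2.07], [-3.09, 3.09]. Speed limits (rad/s): [2.57, 2.57, 3.14, 3.14, 3.14, 3.14, 3.14].

INTERFACE

Orientations are given as a unit quaternion [x, y, z, w].
In Python, from workcell import manip gives the robot as it stands.
- The arm moves only by the tool arm_command, never from a script. Its argument "moves" is a list of rows, each a list of 7 numbers: the turn, a rotation vector about the world's x, y, z in rad, then the shift along the world's x, y, z in cm, then the finger opening in cm, from 0 to 8.54. A call has 1 to 12 rows; each row shifts and turns the commanded pose from where the row before left it; what a row does not reach is not made up. A row lasts 1/8 s, in which the tool goes at most 62.5 mm and 10.7 degrees, less where a joint would pass 70% of its speed; a pose out of reach is approached as far as the arm can. A call is refused whole if a number of a shift passes 6.25 or a number of a turn 0.188, either way. A call with a gripper value outside its range is refused whole. The fingers move at their own pace and stop on an object; "grip_force" is the grip in N (left out, the last holds). Time passes only in rows, so rows that do not move let the fingers close. It gives the time, the measured TCP pose, the force, the opening and the grip force at its end, in the units of the state.
- manip.observe(): the state, without advancing time (a new reading comes with each control period).
- manip.grab_frame(name): name is "side" or "top"; returns the picture (400x640x3 uint8, blue, green, red); there is no depth.
- manip.calibration(name): a dict with "fx", "fy", "cx", "cy" (pixels), "pose" (4x4, takes a point from camera to world coordinates). Camera axes: x right, y up, looking along -z (the intrinsics and any distortion apply to the point x, -y, -z); pixel columns grow to the right and rows downward; lengths in m; the calibration is good to about 2 mm. A picture is of the moment at which its call begins. calibration takes no time and is no camera call.
- manip.close_job(): hands the job in; it is judged then, once.
The state is a dict: "t": time; "joint_pos": joint angles; "joint_velocities": joint speeds; "effort": joint torques, N m; "ee_pos": TCP position; "eef_rot": TCP orientation; "contact_force": force on the tool from outside, world axes, zero at the start; "wrist_torque": the same for the moment, N m; "finger_gap": opening from 0.0 (shut) to 1.0 (fully open); "grasp_force": force on a finger pad.
Only numpy, scipy, OpenCV 4.12 (cv2) and the standard library are available. Lean on these libraries where they do the work, as an engineer would, in place of code of your own. Each camera call takes 0.05 s, during which the arm holds its last target. There are 200 camera calls.

## Working session

There is one attempt and no reset: what is moved stays moved. The work goes in short steps, Python scripts to look and compute and a tool call to move; the robot and the scene stay as the last step left them, time stands still between calls to the robot, and variables do not carry over. Pictures are saved under pics/ and viewed, at most 10 in all, crops included, and the job is handed in when it is done.

Besides the shell and the picture viewer there is one more tool, called after ">>>" as a command line: name --pt "numbers of a row" for each row, then --argument value for the rest. arm_command: Moves the arm, as the interface text tells. Its arguments: {"type":"object","properties":{"moves":{"type":"array","items":{"type":"array","items":{"type":"number"}}},"grip_force":{"type":"number"}},"required":["moves"]}

```bash
mkdir -p pics; ls
python3 - <<'E'
from workcell import manip
import cv2
s=manip.observe();print(s)
for n in("side","top"):
    cv2.imwrite(f"pics/{n}0.png",manip.grab_frame(n));print(n,manip.calibration(n))
E
```

```text
pics
{'t': 0.0, 'joint_pos': array([-1.33750732,  0.5921344 ,  0.04828476,  1.609839  , -0.03331736,
        0.94269112, -0.03370562]), 'joint_velocities': array([ 0.00027026, -0.00034711,  0.00081793, -0.00153836, -0.0018344 ,
       -0.00126189, -0.00117439]), 'effort': array([ 2.45590663e-04, -5.48685908e+01,  1.54635306e+00, -1.98135424e+01,
        9.40059341e-03,  8.72027711e-03, -7.25207713e-06]), 'ee_pos': array([0.23244085, 0.6858483 , 0.23012328]), 'eef_rot': array([ 1.62630448e-01,  9.86686400e-01, -1.12590726e-03, -1.31758069e-04]), 'contact_force': array([-0.17098714, -0.45737465,  0.13261018]), 'wrist_torque': array([ 0.02543805,  0.03348423, -0.01528916]), 'grasp_force': 0.0, 'finger_gap': 0.9972565851570562}
side {'fx': 472.91487946767853, 'fy': 472.91487946767853, 'cx': 320.328782413439, 'cy': 201.21713578804963, 'pose': array([[ 0.9994843 , -0.01206179,  0.02975989,  0.63399191],
       [ 0.03187041,  0.48592687, -0.8734182 , -1.31090537],
       [-0.00392615,  0.87391624,  0.48606069,  0.74899939],
       [ 0.        ,  0.        ,  0.        ,  1.        ]])}
top {'fx': 376.36126537988025, 'fy': 376.36126537988025, 'cx': 317.752876669039, 'cy': 200.7917929742322, 'pose': array([[ 1.39400592e-02,  9.94099005e-01, -1.07577152e-01,
         5.04477444e-01],
       [-9.99902091e-01,  1.39901978e-02, -2.88654878e-04,
        -7.73636321e-02],
       [ 1.21807411e-03,  1.07570643e-01,  9.94196697e-01,
         1.02567556e+00],
       [ 0.00000000e+00,  0.00000000e+00,  0.00000000e+00,
         1.00000000e+00]])}
```

View pics/top0.png

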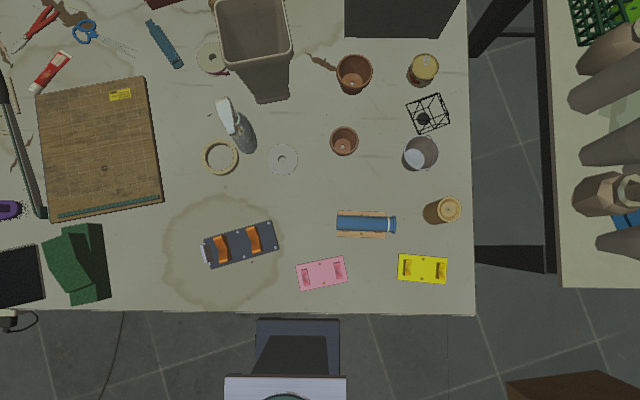

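View pics/side0.png

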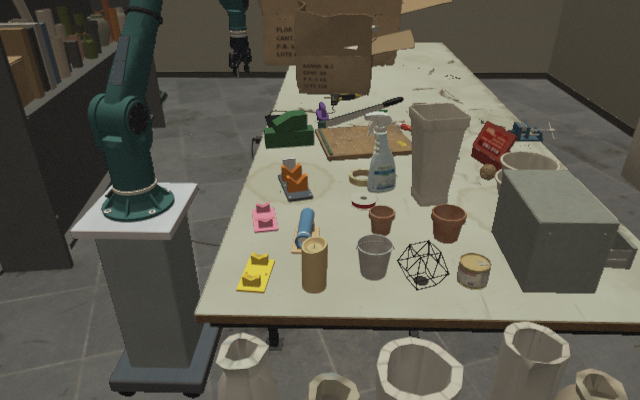

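The top view shows the tube at (365,223), mouth to the right (−y), and the cradle at (240,243) with its stop on the left at (205,255). The pink and yellow racks are decoys. The side view agrees: tube at (306,225), cradle at (295,180). Next I'll crop in and segment by colour.

```bash
cat > h.py <<'E'
import numpy as np,cv2
from workcell import manip
def ray(n,uv):
    c=manip.calibration(n);P=c["pose"]
    d=P[:3,:3]@np.array([(uv[0]-c["cx"])/c["fx"],-(uv[1]-c["cy"])/c["fy"],-1.])
    return P[:3,3],d
def onz(n,uv,z):
    o,d=ray(n,uv);return o+d*(z-o[2])/d[2]
def pix(n,p):
    c=manip.calibration(n);P=c["pose"];q=P[:3,:3].T@(np.array(p)-P[:3,3])
    return c["cx"]+c["fx"]*q[0]/-q[2],c["cy"]-c["fy"]*q[1]/-q[2]
def blobs(im,lo,hi,amin,box):
    x0,y0,x1,y1=box
    m=cv2.inRange(cv2.cvtColor(im,cv2.COLOR_BGR2HSV),lo,hi);k=np.zeros_like(m);k[y0:y1,x0:x1]=m[y0:y1,x0:x1]
    cs,_=cv2.findContours(k,cv2.RETR_EXTERNAL,cv2.CHAIN_APPROX_NONE)
    return [c for c in cs if cv2.contourArea(c)>amin]
E
python3 - <<'E'
from h import *
t=cv2.imread("pics/top0.png");s=cv2.imread("pics/side0.png")
a=cv2.resize(t[205:280,190:290],(480,360),interpolation=2)
b=cv2.resize(t[200:247,330:405],(320,200),interpolation=2)
c=cv2.resize(s[150:205,270:325],(240,240),interpolation=2)
d=cv2.resize(s[200:255,285:325],(174,240),interpolation=2)
M=np.zeros((600,800,3),np.uint8);M[:360,:480]=a;M[:200,480:]=b;M[360:,:240]=c;M[360:,240:414]=d
cv2.imwrite("pics/crop0.png",M)
for n,im,bo,bt in(("top",t,(190,205,290,280),(330,200,405,247)),("side",s,(270,150,325,205),(285,200,325,255))):
    for nm,lo,hi,z,box in(("orange",(5,150,100),(18,255,255),.068,bo),("blue",(95,90,50),(120,255,255),.05,bt)):
        for c in blobs(im,lo,hi,20,box):
            r=cv2.minAreaRect(c);print(n,nm,cv2.contourArea(c),np.round(r[0],1),np.round(r[1],1),round(r[2],1),[np.round(onz(n,p,z),3)[:2].tolist() for p in cv2.boxPoints(r)])
E
```

```text
top orange 197.5 [221.  248.6] [26.9 10.6] 75.4 [[0.512, 0.188], [0.519, 0.163], [0.454, 0.143], [0.447, 0.168]]
top orange 196.0 [253.6 239.2] [26.8  9.7] 74.7 [[0.537, 0.106], [0.544, 0.082], [0.479, 0.062], [0.472, 0.086]]
top blue 67.0 [392.5 224.5] [15.  5.] 90.0 [[0.57, -0.265], [0.571, -0.278], [0.532, -0.278], [0.532, -0.265]]
top blue 618.0 [362.  223.3] [50.3 13.6] 2.2 [[0.537, -0.127], [0.572, -0.128], [0.569, -0.258], [0.534, -0.257]]
side orange 79.5 [295.5 179. ] [10. 21.] 90.0 [[0.47, 0.095], [0.539, 0.097], [0.543, 0.024], [0.477, 0.022]]
side orange 45.0 [291.3 168.6] [ 9.2 18.3] 83.3 [[0.451, 0.165], [0.513, 0.184], [0.521, 0.111], [0.462, 0.093]]
side blue 191.0 [306.3 219.6] [12.  23.1] 10.3 [[0.536, -0.218], [0.539, -0.093], [0.575, -0.104], [0.569, -0.228]]
```

View pics/crop0.png

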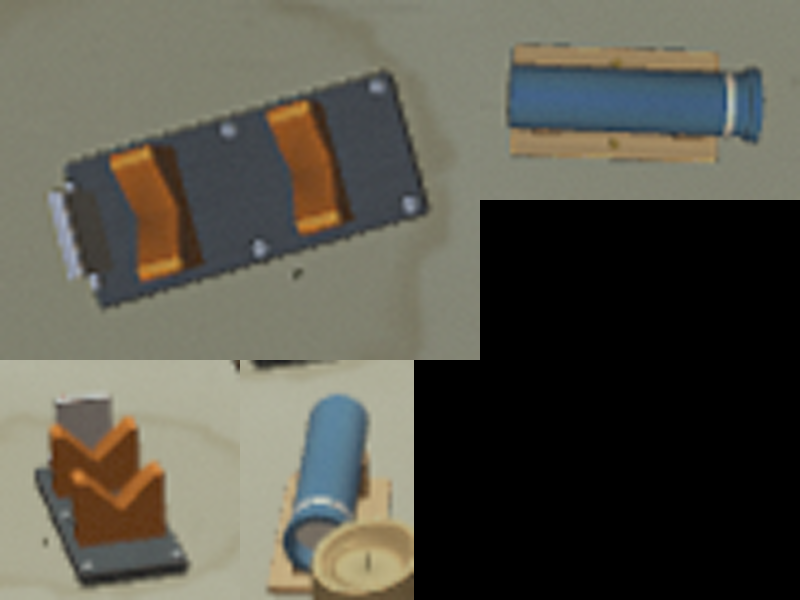

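>>> arm_command --pt "0 0 -0.08 3.5 -5 0 8.5" --pt "0 0 -0.08 3.5 -5 0 8.5" --pt "0 0 -0.08 3.5 -5 0 8.5" --pt "0 0 -0.08 3.5 -5 0 8.5" --pt "0 0 -0.08 3 -5 0 8.5" --pt "0 0 -0.08 3 -5 0 8.5" --pt "0 0 -0.08 3 -5 0 8.5" --pt "0 0 -0.08 3 -5 0 8.5" --pt "0 0 -0.08 2 -5 0 8.5" --pt "0 0 -0.08 2 -5 0 8.5" --pt "0 0 -0.08 1 -5 0 8.5" --pt "0 0 -0.08 1 -5 0 8.5"

```text
t: 1.6
ee_pos: [0.5527, 0.085, 0.231]
eef_rot: [0.601, 0.799, -0.0, -0.0]
contact_force: [0.8, -0.1, -0.4]
finger_gap: 0.996
grasp_force: 0.0
```

Run:
```python
from h import *
# checks: base corners on z=14mm, tube centre from both views
C=np.array([(65,163),(390,70),(428,210),(102,307)])/4.8+(189.5,204.5)
Q=np.array([onz("top",p,.014)[:2] for p in C]);print(Q.round(4).tolist(),Q.mean(0),[np.linalg.norm(Q[i]-Q[i-1]).round(4) for i in range(4)],np.degrees(np.arctan2(*(Q[0]-Q[1]+Q[3]-Q[2])[::-1])))
def tri(a,b):
    o,d=ray("top",a);p,e=ray("side",b);k=np.linalg.lstsq(np.c_[d,-e],p-o,rcond=None)[0];return (o+k[0]*d).round(4),(p+k[1]*e).round(4)
print(tri((362,223.3),(306.3,219.6)))
for p in((.496,.1277,.07),(.553,-.202,.05)):print(pix("top",p),pix("side",p))
s=manip.observe();print(s["t"],s["ee_pos"],s["eef_rot"],s["joint_pos"])
```

```text
[[0.5083, 0.2282], [0.5627, 0.0486], [0.4852, 0.0254], [0.4295, 0.2041]] [0.49643527 0.12657323] [np.float64(0.0824), np.float64(0.1876), np.float64(0.0809), np.float64(0.1872)] 107.07034800677044
(array([ 0.5522, -0.1906,  0.0662]), array([ 0.5566, -0.1902,  0.0664]))
(np.float64(235.9505477406119), np.float64(243.7539218804048)) (np.float64(293.7474979938422), np.float64(169.30600911996984))
(np.float64(365.6518960606244), np.float64(223.35404418199076)) (np.float64(304.86285758045943), np.float64(226.8501732273054))
1.6 [0.55271468 0.08495061 0.23102669] [ 6.00936101e-01  7.99297029e-01 -2.06676533e-04 -1.38743899e-04] [-0.50800011  0.40296394  0.36530279  1.99783885 -0.20134007  0.7755271
  0.25655327]
```

>>> arm_command --pt "0 0 -0.05 0 -4.8 -1.0 8.5" --pt "0 0 -0.05 0 -4.8 -1.0 8.5" --pt "0 0 -0.05 0 -4.8 -1.0 8.5" --pt "0 0 -0.05 0 -4.8 -2.0 8.5" --pt "0 0 -0.05 0 -4.8 -2.5 8.5" --pt "0 0 -0.054 0 -4.7 -2.5 8.5" --pt "0 0 0 0 0 -2 8.5" --pt "0 0 0 0 0 0 8.5"

```text
t: 2.6
ee_pos: [0.5511, -0.2003, 0.1096]
eef_rot: [0.715, 0.7, -0.001, -0.002]
contact_force: [0.7, 0.7, 0.7]
finger_gap: 0.996
grasp_force: 0.0
```

Run:
```python
from h import *
t=manip.grab_frame("top");s=manip.grab_frame("side")
M=np.hstack([cv2.resize(t[180:260,320:420],(400,320),interpolation=2),cv2.resize(s[160:260,250:350],(320,320),interpolation=2)])
cv2.imwrite("pics/crop1.png",M);o=manip.observe();print(o["ee_pos"],o["eef_rot"],o["joint_pos"],o["contact_force"])
```

```text
[ 0.55285027 -0.1995731   0.1113316 ] [ 7.13730552e-01  7.00420286e-01  8.50897341e-05 -3.39226211e-04] [ 0.02085038  0.61042196  0.3524232   2.01932133 -0.37388239  0.57398042
  0.61309832] [-0.09047669  0.47980092  0.14146784]
```

View pics/crop1.png

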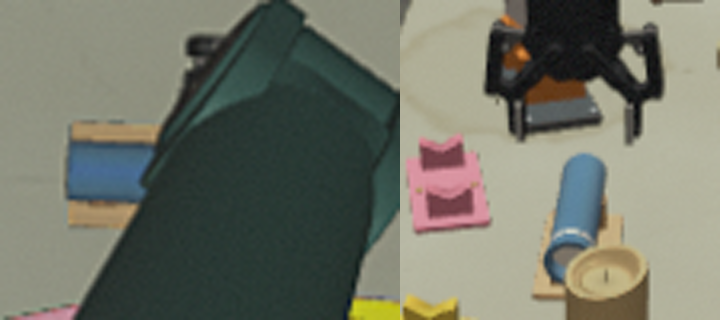

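The gripper straddles the tube line: fingers at about (517,130) and (632,130) in the side crop, tube between and below. I'll go down and grip it.

>>> arm_command --pt "0 0 0 0 -0.2 -2.0 8.5" --pt "0 0 0 0 0 -2.0 8.5" --pt "0 0 0 0 0 -2.0 8.5" --pt "0 0 0 0 0 -1.4 8.5" --pt "0 0 0 0 0 -1.0 8.5" --pt "0 0 0 0 0 0 8.5" --pt "0 0 0 0 0 0 5.5" --pt "0 0 0 0 0 0 3.5" --pt "0 0 0 0 0 0 3.5" --pt "0 0 0 0 0 0 3.5" --pt "0 0 0 0 0 0 3.5" --pt "0 0 0 0 0 0 3.5" --grip_force 40

```text
t: 4.2
ee_pos: [0.5526, -0.2024, 0.0279]
eef_rot: [0.714, 0.7, 0.0, -0.0]
contact_force: [-2.4, 0.6, 6.2]
finger_gap: 0.456
grasp_force: 40.1
```

>>> arm_command --pt "0 0 0 0 0 0.5 3.0" --pt "0 0 0 0 0 1.5 3.0" --pt "0 0 0 0 0 2.5 3.0" --pt "0 0 0 0 0 3.0 3.0" --pt "0 0 0 0 0 3.0 3.0" --pt "0 0 0 0 0 1.5 3.0" --pt "0 0 0 0 0 0 3.0" --pt "0 0 0 0 0 0 3.0" --grip_force 50

```text
t: 5.2
ee_pos: [0.552, -0.2019, 0.1464]
eef_rot: [0.714, 0.7, -0.0, -0.001]
contact_force: [-0.4, -0.9, -1.8]
finger_gap: 0.452
grasp_force: 50.4
```

Run:
```python
from h import *
t=manip.grab_frame("top");s=manip.grab_frame("side")
M=np.hstack([cv2.resize(t[180:260,320:420],(400,320),interpolation=2),cv2.resize(s[130:230,250:350],(320,320),interpolation=2)])
cv2.imwrite("pics/crop2.png",M);o=manip.observe();print(o["ee_pos"],o["eef_rot"],o["contact_force"],o["wrist_torque"])
for n,im,b in(("top",t,(320,190,420,250)),("side",s,(270,130,340,225))):
    for c in blobs(im,(95,90,50),(120,255,255),20,b):print(n,cv2.boundingRect(c),cv2.minAreaRect(c))
```

```text
[ 0.55189779 -0.20197029  0.14610525] [ 7.14122608e-01  7.00019613e-01 -5.84588949e-04 -1.04859975e-03] [-0.16749217  0.53446995 -1.35572506] [ 0.03467176 -0.02483521  0.01163575]
top (340, 213, 22, 16) ((350.5, 220.5), (15.0, 21.0), 90.0)
side (294, 200, 16, 10) ((302.23583984375, 205.5754852294922), (7.554830074310303, 15.52174186706543), 74.05460357666016)
side (297, 172, 13, 20) ((303.0, 181.5), (19.0, 12.0), 90.0)
```

View pics/crop2.png

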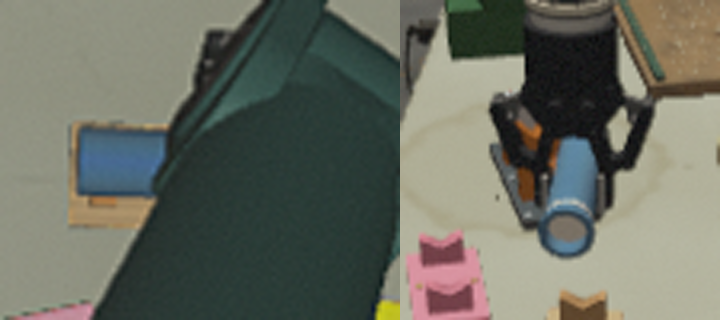

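Tube lifted level: in the side crop its mouth faces the camera at (568,228), and in the top view its bottom end is at about column 340, so it is centred in the grip. Now I'll carry it over the cradle.

>>> arm_command --pt "0 0 0.02 -0.4 2.5 0 3.0" --pt "0 0 0.04 -0.7 4.0 0 3.0" --pt "0 0 0.04 -0.7 4.0 0 3.0" --pt "0 0 0.04 -0.7 4.0 0 3.0" --pt "0 0 0.04 -0.7 4.0 0 3.0" --pt "0 0 0.04 -0.7 4.0 0 3.0" --pt "0 0 0.04 -0.7 4.0 0 3.0" --pt "0 0 0.036 -0.6 4.0 -1.0 3.0" --pt "0 0 0.02 -0.3 2.1 -2.0 3.0" --pt "0 0 0 0 0 -2.0 3.0" --pt "0 0 0 0 0 0 3.0" --pt "0 0 0 0 0 0 3.0"

```text
t: 6.8
ee_pos: [0.498, 0.123, 0.0974]
eef_rot: [0.596, 0.803, -0.0, 0.0]
contact_force: [-0.4, 0.1, -1.8]
finger_gap: 0.455
grasp_force: 50.5
```

Run:
```python
from h import *
t=manip.grab_frame("top");s=manip.grab_frame("side")
M=np.hstack([cv2.resize(t[200:290,190:300],(440,360),interpolation=2),cv2.resize(s[130:220,250:340],(360,360),interpolation=2)])
cv2.imwrite("pics/crop3.png",M);o=manip.observe();print(o["t"],o["ee_pos"],o["eef_rot"],o["contact_force"],o["wrist_torque"])
x,y=o["eef_rot"][:2];print(np.degrees(2*np.arctan2(y,x)))
```

```text
6.9 [0.4983406  0.12312637 0.09788018] [5.95558722e-01 8.03311569e-01 3.65819371e-04 4.44345093e-04] [ 1.06373065 -1.01837658 -1.30561722] [-0.00539361  0.03625974 -0.00728466]
106.89504119184632
```

View pics/crop3.png

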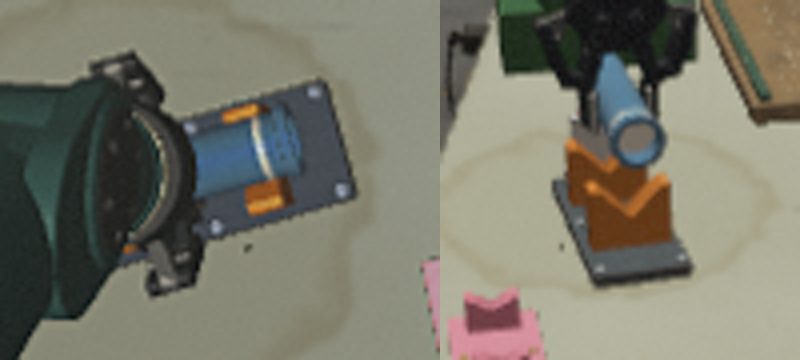

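Run:
```python
from h import *
t=manip.grab_frame("top");a0=cv2.imread("pics/top0.png")
u=np.array([np.cos(np.radians(107)),np.sin(np.radians(107))]);v=np.array([-u[1],u[0]]);c=np.array([.496,.127])
def cf(p): d=np.array(p)[:2]-c;return (d@u*1e3).round(1),(d@v*1e3).round(1)
def land(im,nm):
    for k in blobs(im,(5,150,90),(18,255,255),8,(190,205,290,280)):
        print(nm,cv2.contourArea(k),[cf(onz("top",q,.068)) for q in cv2.boxPoints(cv2.minAreaRect(k))])
land(a0,"before");land(t,"now")
for k in blobs(t,(95,90,50),(120,255,255),20,(230,210,275,262)):
    r=cv2.minAreaRect(k);print("blue",r,[cf(onz("top",q,.12)) for q in cv2.boxPoints(r)])
print("tcp",cf(manip.observe()["ee_pos"]))
```

```text
before 197.5 [(np.float64(53.8), np.float64(-33.4)), (np.float64(27.2), np.float64(-32.7)), (np.float64(27.3), np.float64(35.2)), (np.float64(53.7), np.float64(34.4))]
before 199.0 [(np.float64(-32.3), np.float64(-33.2)), (np.float64(-56.9), np.float64(-32.8)), (np.float64(-56.9), np.float64(35.1)), (np.float64(-32.5), np.float64(34.7))]
now 48.0 [(np.float64(-32.7), np.float64(16.9)), (np.float64(-54.7), np.float64(17.8)), (np.float64(-54.3), np.float64(35.5)), (np.float64(-32.4), np.float64(34.6))]
now 14.0 [(np.float64(-32.0), np.float64(-32.4)), (np.float64(-53.5), np.float64(-33.2)), (np.float64(-53.9), np.float64(-26.8)), (np.float64(-32.3), np.float64(-25.9))]
blue ((245.54998779296875, 238.84999084472656), (15.436219215393066, 17.45345115661621), 74.74488067626953) [(np.float64(-13.9), np.float64(-21.2)), (np.float64(-55.5), np.float64(-20.6)), (np.float64(-55.6), np.float64(16.4)), (np.float64(-14.1), np.float64(15.7))]
blue ((260.12164306640625, 235.22970581054688), (14.960308074951172, 8.38434886932373), 80.53767395019531) [(np.float64(-62.4), np.float64(-20.0)), (np.float64(-82.3), np.float64(-17.6)), (np.float64(-78.7), np.float64(18.0)), (np.float64(-58.8), np.float64(15.6))]
tcp (np.float64(-4.3), np.float64(-1.1))
```

>>> arm_command --pt "0 0 0 -0.3 0.1 -1.0 3.0" --pt "0 0 0 0 0 -1.5 3.0" --pt "0 0 0 0 0 -1.0 3.0" --pt "0 0 0 0 0 -0.6 3.0" --pt "0 0 0 0 0 -0.3 3.0" --pt "0 0 0 0 0 0 3.0" --pt "0 0 0 0 0 0 3.0"

```text
t: 7.82
ee_pos: [0.495, 0.1247, 0.0535]
eef_rot: [0.595, 0.804, 0.0, 0.0]
contact_force: [-0.5, 0.2, -1.4]
finger_gap: 0.454
grasp_force: 50.5
```

```bash
cat > st.py <<'E'
from h import *
u=np.array([np.cos(np.radians(107)),np.sin(np.radians(107))]);v=np.array([-u[1],u[0]]);c=np.array([.496,.127])
F=[];
for i in range(5): o=manip.observe();F.append(np.r_[o["contact_force"],o["wrist_torque"]]);manip.grab_frame("top") if i<4 else 0
F=np.mean(F,0);d=o["ee_pos"][:2]-c
print("t",o["t"],"along/lat mm",d@u*1e3,d@v*1e3,"z",o["ee_pos"][2],"F u,v,z",(F[:2]@u).round(2),(F[:2]@v).round(2),F[2].round(2),"M u,v,z",(F[3:5]@u).round(3),(F[3:5]@v).round(3),F[5].round(3))
E
python3 st.py
```

```text
t 8.025 along/lat mm -1.8729626179658458 1.6873945031858937 z 0.053562600295750225 F u,v,z 0.42 -0.14 -1.43 M u,v,z 0.023 -0.009 0.002
```

>>> arm_command --pt "0 0 0 0 0 -0.15 3.0" --pt "0 0 0 0 0 -0.15 3.0" --pt "0 0 0 0 0 0 3.0" --pt "0 0 0 0 0 0 3.0"

```text
t: 8.52
ee_pos: [0.4947, 0.1246, 0.0503]
eef_rot: [0.595, 0.804, -0.0, -0.0]
contact_force: [0.1, 0.4, -2.2]
finger_gap: 0.452
grasp_force: 50.5
```

```bash
python3 st.py
```

```text
t 8.725 along/lat mm -1.890641307919144 1.89266693409613 z 0.05031690519772236 F u,v,z -0.21 0.05 -1.75 M u,v,z 0.001 0.022 -0.007
```

>>> arm_command --pt "0 0 0 0 0 -0.1 3.0" --pt "0 0 0 0 0 0 3.0" --pt "0 0 0 0 0 0 3.0"

```text
t: 9.1
ee_pos: [0.4947, 0.1246, 0.0493]
eef_rot: [0.595, 0.804, -0.0, 0.0]
contact_force: [-0.2, -0.0, -1.7]
finger_gap: 0.453
grasp_force: 50.5
```

```bash
python3 st.py
```

```text
t 9.3 along/lat mm -1.8861139012616541 1.8869799783222427 z 0.04932537169644906 F u,v,z -0.51 0.02 -1.74 M u,v,z 0.007 0.02 -0.014
```

>>> arm_command --pt "0 0 0 0 0 -0.1 3.0" --pt "0 0 0 0 0 0 3.0" --pt "0 0 0 0 0 0 3.0"

```text
t: 9.68
ee_pos: [0.4947, 0.1246, 0.0483]
eef_rot: [0.595, 0.804, -0.0, 0.0]
contact_force: [-0.5, 0.0, -1.7]
finger_gap: 0.455
grasp_force: 50.5
```

```bash
python3 st.py
```

```text
t 9.875 along/lat mm -1.9110785433289963 1.8834480151716504 z 0.04831051892512983 F u,v,z -0.06 -0.14 -1.19 M u,v,z -0.004 -0.01 0.003
```

>>> arm_command --pt "0 0 0 0 0 -0.05 3.0" --pt "0 0 0 0 0 -0.05 3.0" --pt "0 0 0 0 0 0 3.0"

```text
t: 10.25
ee_pos: [0.4949, 0.1247, 0.0479]
eef_rot: [0.595, 0.804, 0.0, 0.0]
contact_force: [-1.4, -0.9, 5.9]
finger_gap: 0.454
grasp_force: 51.4
```

```bash
python3 st.py
```

```text
t 10.45 along/lat mm -1.9615088430701668 1.6707952334426013 z 0.047958478036451924 F u,v,z 0.05 1.05 5.8 M u,v,z 0.197 0.028 0.161
```

>>> arm_command --pt "0 0 0.006 -0.015 0 -0.03 3.0" --pt "0 0 0 0 0 0 3.0" --pt "0 0 0 0 0 0 3.0"

```text
t: 10.82
ee_pos: [0.4949, 0.1246, 0.0479]
eef_rot: [0.593, 0.805, 0.0, 0.0]
contact_force: [-1.6, -0.8, 7.4]
finger_gap: 0.453
grasp_force: 51.6
```

```bash
python3 st.py
```

```text
t 11.025 along/lat mm -1.9249539032277896 1.7646582461119362 z 0.0478489807618588 F u,v,z -0.02 1.38 7.52 M u,v,z 0.263 -0.026 -0.061
```

>>> arm_command --pt "0 0 -0.001 -0.02 -0.01 -0.01 3.0" --pt "0 0 0 0 0 0 3.0" --pt "0 0 0 0 0 0 3.0" --pt "0 0 0 0 0 0 3.0"

```text
t: 11.52
ee_pos: [0.4949, 0.1247, 0.0479]
eef_rot: [0.593, 0.805, 0.001, 0.0]
contact_force: [-1.0, 0.6, 7.8]
finger_gap: 0.455
grasp_force: 51.5
```

```bash
python3 st.py
python3 - <<'E'
from h import *
t=manip.grab_frame("top");s=manip.grab_frame("side")
M=np.hstack([cv2.resize(t[200:290,190:300],(440,360),interpolation=2),cv2.resize(s[130:220,250:340],(360,360),interpolation=2)])
cv2.imwrite("pics/crop4.png",M)
E
```

```text
t 11.725 along/lat mm -1.9277866601806282 1.7641251999747118 z 0.04784708586037053 F u,v,z 0.56 0.83 8.38 M u,v,z 0.242 -0.03 0.017
```

View pics/crop4.png

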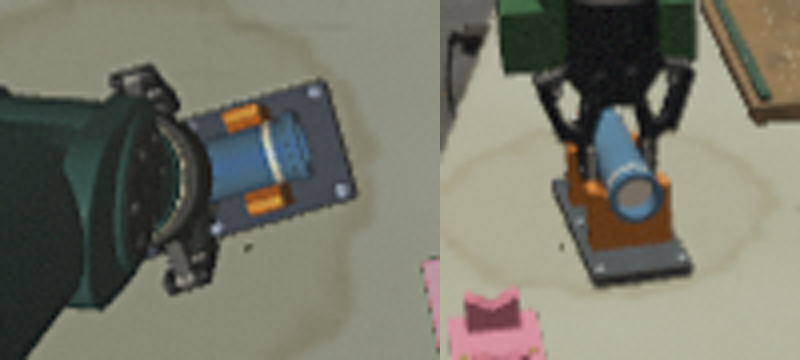

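The tube is seated symmetrically in the V, with the orange edges showing equally at (243,117) and (267,198) and the mouth at the open end. The load is about 10 N down with little sideways force, so I'm handing it in.

```bash
python3 -c "
from workcell import manip
print(manip.close_job())"
```

```text
the job is handed in; nothing more can be done
None
```

I handed the job in with the tube lying in the V, mouth at the open end and bottom about 7 mm from the end stop, still gripped and pressed down with about 10 N shared between both sides; I was not shown the judge's result.

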